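# Rock the clinometer to its preset angle on the checking stud

## Task

Check the angle set on the clinometer: lift it by its grip and set it upright, sole level, with the middle of its sole on the round head of the stud on the wooden block. Then, keeping it in contact with the stud and its dial plate vertical, rock it sideways until the hanging pointer settles in front of the middle of the index tab, and finish while still holding it like that, sole on the stud; do not let go. Leave the other things on the desk where they are.

Things in the scene. Friction and masses are not known exactly. Their poses are not given: they have to be found in the camera images.
- clinometer: loose pendulum clinometer, 0.2 to 0.4 kg, standing on the desk: a flat aluminium sole bar 34 (x) x 130 (y) x 16 mm high, on it a round upright white dial disc (diameter 100, 10 mm thick, centre 66 mm up) and on top of that a black grip block 24 (x) x 36 (y) mm, from 113 to 151 mm above the underside. Origin: centre of the sole's underside; z up, dial faces -x, sole bar runs along y
- grip (a point): centre of the clinometer's grip block, 134 mm above the underside of the sole
- sole_mid (a point): middle of the underside of the clinometer's sole
- pointer (a joint): hanging pointer on the front of the dial: dark slim needle with a small round bob, swings freely about the dial's x axis through a pivot 96 mm above the underside and always settles plumb in about 1 to 2 s. Value = its angle relative to the dial (rad): 0 with the sole level, positive when the tip is towards the clinometer's +y end, i.e. when the +y end of the sole is lowered; tilting the clinometer by a makes it read a
- pointer_tip (a point): tip of the pointer, 56 mm from the pivot
- index_tab (a joint): index tab: small dark steel plate 10 mm wide and 16 mm high on the lower part of the dial, behind the path of the pointer's tip, stiff on the same pivot axis; it stays where it was set. Value = its angle in the same sense as the pointer's (rad); always on the +y side, 0.2 to 0.4
- tab_mid (a point): middle of the index tab as the pointer's tip passes it, 56 mm from the pivot
- stand: checking stand, fixed to the desk: dark wooden block 70 x 70 x 16 mm with an upright steel stud in its centre whose round head is a ball of radius 14 mm, its top 50 mm above the desk. Origin: centre of the block's underside
- stud_top (a point): highest point of the stud's round head, 50 mm above the desk
- cover_glass_box: bystander: clear square box 38 x 38 x 21 mm, origin under its centre
- loupe: bystander: folding loupe 26 x 54 x 15 mm, origin under its centre
- lens_tissue: bystander: booklet 55 x 85 x 10 mm, origin under its centre
- immersion_oil: bystander: small brown bottle, diameter 25, 56 mm high, origin under its centre
- slide_carton: bystander: carton 76 x 100 x 27 mm, origin under its centre
Things that resemble listed ones, but are neither listed nor needed, are in the scene too. There is more than one size of the clinometer; the job needs the larger. What is shaped like the stand but white is not meant.

How it is judged (in metres and radians):
On the way, in this order (a step that is already met when the one before it is completed fails the run):
1. the clinometer stands upright (within about 6 degrees of level) with the middle of its sole on the stud (contact force between clinometer and stand above 0.3 N and distance between sole_mid and stud_top below 0.02 m and angle between clinometer's own z axis and vertical below 0.1 rad), for 0.2 s.
2. rocked on the stud until the pointer rests in front of the tab (contact force between clinometer and stand above 0.3 N and distance between sole_mid and stud_top below 0.02 m and angle between clinometer's own x axis and vertical between 1.37 and 1.77 rad and velocity of joint pointer between -0.3 and 0.3 rad/s and distance between pointer_tip and tab_mid below 0.005 m), for 0.4 s.
At the end, for the whole second after the job is handed in: Held by the fingers (over 1 N), sole pressing on the stud (over 0.3 N), its middle within 20 mm of the stud top and 40 to 56 mm above the desk; dial vertical within 11 degrees front to back; pointer tip within 5 mm of the tab's middle, at rest (under 0.3 rad/s) (all of step 2 and contact force between the fingers and clinometer above 1 N and height (world z) of sole_mid between 0.04 and 0.056 m); the arm keeps its last pose, push and grip.
It fails at once if a bystander is pushed more than 30 mm from its place (distance of any of cover_glass_box, loupe, lens_tissue, immersion_oil, slide_carton from where it was at the start of the episode above 0.03 m).
It fails at once if the clinometer is tipped over (angle between clinometer's own z axis and vertical above 0.9 rad).
It also fails if it takes over 48 s, if anything falls off the work surface, if the arm or the gripper's body presses on something with over 40 N, if the wrist force passes 120 N, or if a joint passes its speed limit or range.

## Robot

A 6-joint arm with a two-finger parallel gripper is mounted at the origin on a cart in front of the work surface, level with it; the furniture and walls round the work are solid. World frame = base frame: x ahead of the robot, y to its left, z up, the work surface at z = 0. Lengths are in m, angles in degrees, forces in N, time in s.
With the tool pointing down it reaches from about 0.375 to 0.9 m from the base axis. Payload 3.1 kg.
Tool frame: the origin (TCP) lies at the very end of the fingers, on their centre line; the grasp point (between the pads) lies 19 mm behind it; z points along the fingers, y is the line along which they close (so a half turn about z gives the same grasp; the last joint's range is limited). The gripper opens to 87 mm and grips with 3 to 60 N. Pads are 19 mm wide; open, the fingers measure 117 mm over their backs; the gripper's body (75 mm by 190 mm) begins 51 mm behind the grasp point.
Start: joints at [61.736, 30.224, 82.088, -0, 67.689, -10.227], TCP at [0.193, 0.594, 0.223] pointing down, gripper open.
Joint ranges: [-176.69, 176.69], [-43.24, 126.21], [12.49, 139.97], [-82, 262], [0, 151.66], [-163.58, 163.58]. Speed limits (degrees/s): [159.86, 159.86, 180, 180, 180, 180].

## Interface

Orientations are given as a 3x3 rotation matrix whose columns are the frame's x, y, z axes.
In Python, from rig import bot gives the robot as it stands.
- The arm moves only by the tool move_arm, never from a script. Its argument "increments" is a list of rows, each an object with "xyz": the shift along the tool's x, y, z in mm, a list of three; "roll": the turn about the tool's z in rad; "grip": the opening in per cent of the stroke, from 0 (shut) to 100 (fully open). A call has 1 to 5 rows; each row shifts and turns the commanded pose from where the row before left it, along the tool's axes as they then stand; what a row does not reach is not made up. A row lasts 1/12 s, in which the tool goes at most 41.7 mm and 7.16 degrees, less where a joint would pass 70% of its speed; a pose out of reach is approached as far as the arm can. A call is refused whole if a number of a shift passes 41.7 or a number of a turn 0.125, either way. A call with a gripper value outside its range is refused whole. The fingers move at their own pace and stop on an object; the grip force is fixed at half the most. Time passes only in rows, so rows that do not move let the fingers close. It gives the time, the measured TCP pose, the force, the opening and the grip force at its end, in the units of the state.
- bot.read_state(): the state, without advancing time (a new reading comes with each control period).
- bot.capture(name): name is "scene" or "top" or "wrist"; returns (picture, depth): 384x512x3 uint8, red, green, blue; 384x512 float32, m along the optical axis (not along the pixel's ray), 0 where there is no reading.
- bot.camera_model(name): a dict with "intrinsics" (3x3 intrinsics, pixels), "rvec" (rotation vector, rad) and "tvec" (3), from world to camera coordinates, as OpenCV has them; the wrist camera has in their place "tool_from_camera" (4x4, takes a point from camera to tool coordinates, whose origin is the TCP and whose axes are the flange's). Camera axes: x right, y down, z forward; pixel columns grow to the right and rows downward; lengths in m; the calibration is good to about 2 mm. A picture is of the moment at which its call begins: read the wrist's pose just before it. camera_model takes no time and is no camera call.
- bot.hand_in(): hands the job in; it is judged then, once.
Trained networks look in the newest picture that a camera, given by its name, has taken for a name from the list of things; names that differ only in an ending like _2 or _b are one class to them, and where a whole thing is asked for, a point or a joint stands for the part that bears it (a point fixed in the world has none). Each returns a list of dicts, best first, with "conf" (0 to 1); they miss things now and then, are a little off and sometimes report something else, mostly with a low value. They report only what shows in the picture. A call takes as long as a camera call. They do not tell look-alikes from the thing itself.
- bot.spot_in(label, camera): "at" ([x, y, z] in m, in the coordinates of the camera as it stood for that picture, good to about 4 mm: the middle of the surface that is visible of it).
- bot.trace(label, camera): "mask" (384x512 bool, what is visible of it).
The state is a dict: "time_s": time; "joint_positions": joint angles; "qvel": joint speeds; "tau": joint torques, N m; "position": TCP position; "tcp_rot": TCP orientation; "force": force on the tool from outside, world axes, zero at the start; "moment": the same for the moment, N m; "opening": opening from 0.0 (shut) to 1.0 (fully open); "grasp_force": force on a finger pad.
Only numpy, scipy, OpenCV 4.12 (cv2) and the standard library are available. Lean on these libraries where they do the work, as an engineer would, in place of code of your own. Each camera call takes 0.05 s, during which the arm holds its last target. There are 200 camera calls.

## Working session

There is one attempt and no reset: what is moved stays moved. The work goes in short steps, Python scripts to look and compute and a tool call to move; the robot and the scene stay as the last step left them, time stands still between calls to the robot, and variables do not carry over. Pictures are saved under pics/ and viewed, at most 10 in all, crops included, and the job is handed in when it is done.

Besides the shell and the picture viewer there is one more tool, called after ">>>" as name(argument=value, ...), one argument or row to a line, values as JSON. move_arm: Moves the arm, as the interface text tells. Its arguments: {"type":"object","properties":{"increments":{"type":"array"}},"required":["increments"]}

```bash
mkdir -p pics; cat > h.py <<'E'
import numpy as np, cv2
from rig import bot
def ext(cam):
    m=bot.camera_model(cam); K=np.array(m["intrinsics"])
    if cam=="wrist":
        s=bot.read_state(); T=np.eye(4); T[:3,:3]=np.array(s["tcp_rot"]); T[:3,3]=s["position"]
        return K, T@np.array(m["tool_from_camera"])
    R=cv2.Rodrigues(np.array(m["rvec"],float))[0]; t=np.array(m["tvec"],float).ravel()
    W=np.eye(4); W[:3,:3]=R.T; W[:3,3]=-R.T@t
    return K,W
def shot(cam,fn=None):
    K,W=ext(cam); p,d=bot.capture(cam)
    if fn: cv2.imwrite("pics/"+fn,p[:,:,::-1])
    return p,d,K,W
def world(px,d,K,W):
    u,v=px; z=d
    return (W@np.array([(u-K[0,2])/K[0,0]*z,(v-K[1,2])/K[1,1]*z,z,1]))[:3]
def pix(P,K,W):
    c=np.linalg.inv(W)@np.append(P,1); q=K@c[:3]; return q[:2]/q[2]
def cloud(d,K,W):
    v,u=np.mgrid[:384,:512]; x=np.stack([(u-K[0,2])/K[0,0]*d,(v-K[1,2])/K[1,1]*d,d,np.ones_like(d)],-1)
    return (x@W.T)[...,:3]
E
python3 - <<'E'
from h import *
np.set_printoptions(precision=3,suppress=True)
ims=[]
for c in("scene","top"):
    p,d,K,W=shot(c,c+"0.png"); ims.append(p); print(c,W[:3,3],W[:3,2])
    for l in("clinometer","stand","grip","index_tab","cover_glass_box","loupe","lens_tissue","immersion_oil","slide_carton"):
        for r in bot.spot_in(l,c):
            P=(W@np.append(r["at"],1))[:3]; print(l,round(r["conf"],2),P,pix(P,K,W).round())
s=bot.read_state();print(s["time_s"],s["position"],s["tcp_rot"])
E
```

```text
scene [ 0.077 -0.23   0.762] [ 0.558  0.286 -0.779]
clinometer 0.97 [ 0.538 -0.254  0.059] [355. 245.]
clinometer 0.88 [ 0.33  -0.123  0.012] [260. 308.]
clinometer 0.68 [ 0.402 -0.003  0.013] [228. 257.]
stand 0.87 [0.386 0.271 0.016] [130. 216.]
stand 0.61 [0.503 0.191 0.019] [183. 194.]
grip 0.95 [ 0.54  -0.255  0.064] [356. 243.]
grip 0.58 [ 0.329 -0.121  0.01 ] [259. 308.]
cover_glass_box 0.8 [ 0.519 -0.005  0.008] [252. 221.]
loupe 0.62 [ 0.405 -0.002  0.011] [228. 256.]
lens_tissue 0.87 [ 0.604 -0.001  0.008] [265. 197.]
lens_tissue 0.72 [ 0.536 -0.252  0.062] [354. 245.]
immersion_oil 0.57 [0.729 0.104 0.033] [251. 147.]
slide_carton 0.64 [ 0.701 -0.107  0.025] [317. 182.]
top [ 0.429 -0.013  1.175] [ 0.124  0.03  -0.992]
clinometer 0.84 [ 0.547 -0.238  0.056] [351. 200.]
clinometer 0.75 [ 0.349 -0.107  0.013] [302. 272.]
stand 0.75 [0.513 0.203 0.019] [193. 212.]
stand 0.72 [0.388 0.281 0.014] [164. 256.]
grip 0.9 [ 0.547 -0.244  0.055] [354. 201.]
grip 0.7 [ 0.345 -0.107  0.013] [302. 274.]
cover_glass_box 0.53 [ 0.514 -0.001  0.006] [265. 213.]
loupe 0.42 [ 0.407 -0.001  0.018] [264. 251.]
lens_tissue 0.94 [0.606 0.002 0.006] [264. 181.]
immersion_oil 0.44 [0.511 0.199 0.017] [195. 212.]
immersion_oil 0.39 [ 0.715 -0.104  0.028] [302. 142.]
immersion_oil 0.38 [0.732 0.105 0.042] [228. 135.]
slide_carton 0.9 [ 0.714 -0.103  0.027] [301. 143.]
1.0 [0.193 0.594 0.223] [[-0.951  0.31   0.   ]
 [ 0.31   0.951  0.   ]
 [ 0.     0.    -1.   ]]
```

View pics/scene0.png

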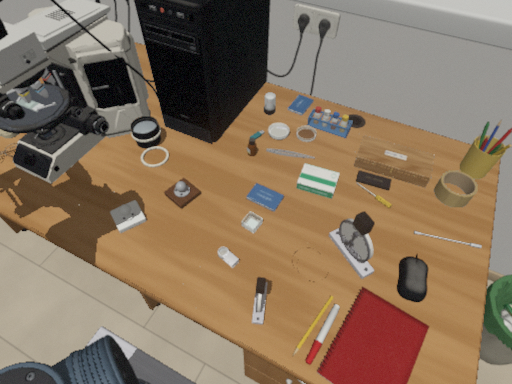

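View pics/top0.png

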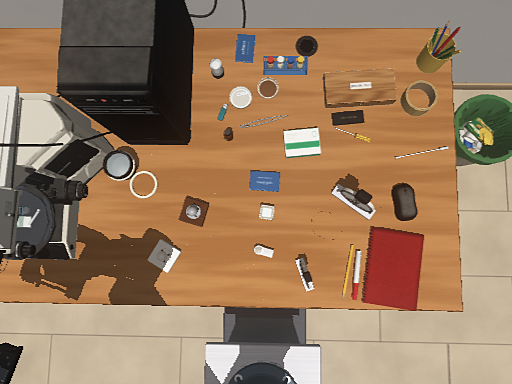

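The scene shows two clinometers: a large one at scene (355,245) and a small one at (260,300). It also shows two stands: a brown one at (183,193) and a white one at (128,215). I choose the large clinometer and the brown stand, and will measure both and check a crop.

```bash
python3 - <<'E'
from h import *
np.set_printoptions(precision=3,suppress=True)
C=[]
for c in("scene","top"):
    p,d,K,W=shot(c); X=cloud(d,K,W); 
    if c=="scene":
        a=cv2.resize(p[195:290,310:400],None,fx=5,fy=5,interpolation=3); b=cv2.resize(p[160:240,100:215],None,fx=3,fy=3,interpolation=3)
        b=cv2.copyMakeBorder(b,0,a.shape[0]-b.shape[0],0,0,0); cv2.imwrite("pics/crop.png",np.hstack([a,b])[:,:,::-1])
    near=(d>0)&(np.hypot(X[...,0]-.54,X[...,1]+.25)<.11)
    g=X[near&(X[...,2]>.135)]; print(c,"grip",len(g),g.mean(0),np.median(g,0),g.min(0),g.max(0)); 
    if len(g)>5: print(" rect",cv2.minAreaRect((g[:,:2]*1e3).astype(np.float32)))
    s=X[near&(abs(X[...,2]-.016)<.006)&(p.min(-1)>110)]
    print(" sole",len(s),np.median(s,0),cv2.minAreaRect((s[:,:2]*1e3).astype(np.float32)))
    for nm,x,y in(("brown",.51,.2),("small",.34,-.11)):
        n=(d>0)&(np.hypot(X[...,0]-x,X[...,1]-y)<.065)
        q=X[n]; h=q[:,2]; print(nm,"maxz",h.max()); t=q[h>h.max()-.008]; print("  top",len(t),t.mean(0))
        if nm=="brown": b=q[(h>.010)&(h<.022)]; print("  block",len(b),cv2.minAreaRect((b[:,:2]*1e3).astype(np.float32)))
E
```

```text
scene grip 239 [ 0.545 -0.252  0.148] [ 0.544 -0.252  0.15 ] [ 0.53  -0.272  0.135] [ 0.567 -0.232  0.155]
 rect ((548.2776489257812, -252.2268829345703), (35.912384033203125, 25.51333999633789), 53.08032989501953)
 sole 444 [ 0.53  -0.265  0.016] ((547.2454833984375, -251.99810791015625), (129.24871826171875, 33.56148147583008), 55.5303955078125)
brown maxz 0.05158738945796493
  top 52 [0.513 0.199 0.047]
  block 465 ((514.3749389648438, 200.6134033203125), (71.32122802734375, 70.48332977294922), 74.97642517089844)
small maxz 0.10898647681334961
  top 111 [ 0.342 -0.115  0.106]
top grip 156 [ 0.548 -0.248  0.15 ] [ 0.548 -0.248  0.151] [ 0.531 -0.268  0.135] [ 0.567 -0.23   0.155]
 rect ((549.0955200195312, -249.43634033203125), (36.02081298828125, 24.377653121948242), 55.68722915649414)
 sole 236 [ 0.541 -0.241  0.017] ((548.5289916992188, -249.66908264160156), (129.0714874267578, 33.40198516845703), 55.026126861572266)
brown maxz 0.056287346065909016
  top 26 [0.516 0.201 0.051]
  block 481 ((514.8327026367188, 203.1075439453125), (70.60103607177734, 69.97491455078125), 74.46971893310547)
small maxz 0.11019765632462275
  top 62 [ 0.344 -0.113  0.106]
```

View pics/crop.png

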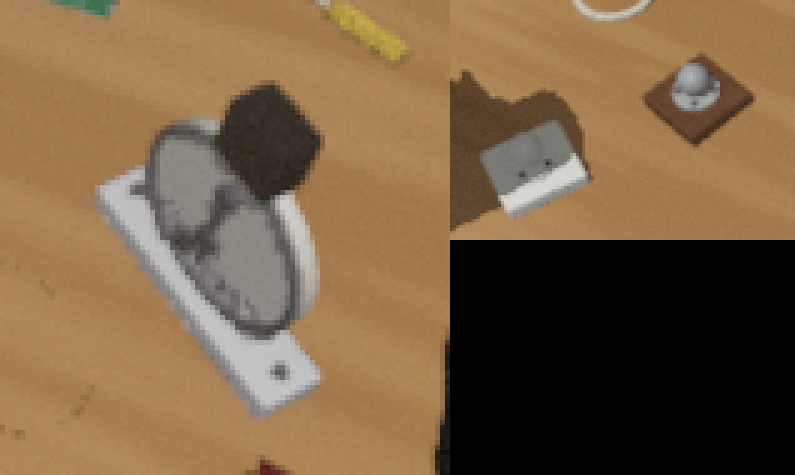

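The crop confirms it: the large clinometer has its grip top at 151 mm and a sole of about 129x33. Its dial faces the robot, and the tab is at crop (195,245), on the +y (left) side. The brown stand's stud is at crop (693,80), with its top at about 50 mm.

Clinometer: centre (.548,-.250), x_c at -35°. Next I plan the transit.

```bash
cat > plan.py <<'E'
from h import *
def rows(target,yaw=None,vmax=40,pos=None,y0=None,dig=0):
    s=bot.read_state(); p=np.array(s["position"]) if pos is None else np.array(pos)
    R=np.array(s["tcp_rot"]); a=np.arctan2(R[1,1],R[0,1]) if y0 is None else y0
    yaw=a if yaw is None else np.radians(yaw); out=[]
    while len(out)<60:
        e=(np.array(target)-p)*1e3; n=np.linalg.norm(e); r=np.clip(-(yaw-a),-.12,.12)
        if n<.7 and abs(r)<.005: break
        e=e*min(1,vmax/n) if n>0 else e
        c,q=np.cos(a),np.sin(a); Y=np.array([c,q,0]);X=np.array([-q,c,0])*-1;Z=np.array([0,0,-1]); X=np.cross(Y,Z)
        t=np.round([e@X,e@Y,e@Z],dig); r=round(float(r),3)
        out.append((t.tolist(),r)); p=p+(t[0]*X+t[1]*Y+t[2]*Z)/1e3; a-=r
    for i,o in enumerate(out): print(i,*o)
    return p,a
E
python3 - <<'E'
from plan import *
rows([.548,-.25,.24],-34.8)
E
```

```text
0 [-26.0, -30.0, -1.0] 0.12
1 [-30.0, -27.0, -1.0] 0.12
2 [-33.0, -23.0, -1.0] 0.12
3 [-35.0, -19.0, -1.0] 0.12
4 [-37.0, -15.0, -1.0] 0.12
5 [-39.0, -10.0, -1.0] 0.12
6 [-40.0, -6.0, -1.0] 0.12
7 [-40.0, -1.0, -1.0] 0.12
8 [-40.0, 4.0, -1.0] 0.12
9 [-39.0, 9.0, -1.0] 0.12
10 [-38.0, 13.0, -1.0] 0.12
11 [-36.0, 18.0, -1.0] 0.12
12 [-33.0, 22.0, -1.0] 0.12
13 [-31.0, 26.0, -0.0] 0.12
14 [-27.0, 29.0, -1.0] 0.12
15 [-24.0, 32.0, -0.0] 0.063
16 [-21.0, 34.0, -1.0] 0.0
17 [-21.0, 34.0, -0.0] 0.0
18 [-22.0, 34.0, -1.0] 0.0
19 [-21.0, 34.0, -0.0] 0.0
20 [-22.0, 34.0, -1.0] 0.0
21 [-22.0, 34.0, -0.0] 0.0
22 [-18.0, 28.0, -0.0] 0.0
```

>>> move_arm(
  increments=[
    {"xyz": [-26, -30, -3], "roll": 0.12, "grip": 100},
    {"xyz": [-30, -27, -3], "roll": 0.12, "grip": 100},
    {"xyz": [-33, -23, -3], "roll": 0.12, "grip": 100},
    {"xyz": [-35, -19, -3], "roll": 0.12, "grip": 100},
    {"xyz": [-37, -15, -3], "roll": 0.12, "grip": 100},
  ],
)

```text
time_s: 1.52
position: [0.2717, 0.4085, 0.2378]
tcp_rot: [[-0.606, 0.796, 0.0], [0.796, 0.606, 0.0], [-0.0, 0.0, -1.0]]
force: [0.8, 0.1, 0.2]
opening: 1.002
grasp_force: 0.0
```

>>> move_arm(
  increments=[
    {"xyz": [-39, -10, -1], "roll": 0.12, "grip": 100},
    {"xyz": [-40, -6, -1], "roll": 0.12, "grip": 100},
    {"xyz": [-40, -1, -1], "roll": 0.12, "grip": 100},
    {"xyz": [-40, 4, 0], "roll": 0.12, "grip": 100},
    {"xyz": [-39, 9, 0], "roll": 0.12, "grip": 100},
  ],
)

```text
time_s: 1.93
position: [0.3494, 0.223, 0.241]
tcp_rot: [[-0.05, 0.999, 0.001], [0.999, 0.05, 0.0], [0.0, 0.001, -1.0]]
force: [1.1, 0.4, -0.1]
opening: 1.002
grasp_force: 0.0
```

>>> move_arm(
  increments=[
    {"xyz": [-38, 13, 0], "roll": 0.12, "grip": 100},
    {"xyz": [-36, 18, 0], "roll": 0.12, "grip": 100},
    {"xyz": [-33, 22, 0], "roll": 0.12, "grip": 100},
    {"xyz": [-31, 26, 0], "roll": 0.12, "grip": 100},
    {"xyz": [-27, 29, 0], "roll": 0.12, "grip": 100},
  ],
)

```text
time_s: 2.35
position: [0.4267, 0.0379, 0.2409]
tcp_rot: [[0.523, 0.852, 0.001], [0.852, -0.523, -0.0], [0.0, 0.001, -1.0]]
force: [0.4, 0.9, 0.0]
opening: 0.996
grasp_force: 0.0
```

```bash
python3 - <<'E'
from plan import *
s=bot.read_state();print(s["time_s"],s["position"],np.array(s["tcp_rot"]).round(3).tolist(),s["force"])
rows([.548,-.25,.22],-34.8)
E
```

```text
2.35 [0.42667744 0.03791301 0.24092518] [[0.523, 0.852, 0.001], [0.852, -0.523, -0.0], [0.0, 0.001, -1.0]] [0.43741417 0.90747381 0.03006963]
0 [-23.0, 32.0, 3.0] 0.057
1 [-21.0, 34.0, 3.0] -0.0
2 [-21.0, 34.0, 3.0] -0.0
3 [-22.0, 34.0, 2.0] -0.0
4 [-21.0, 34.0, 3.0] -0.0
5 [-22.0, 34.0, 2.0] -0.0
6 [-22.0, 34.0, 3.0] -0.0
7 [-17.0, 27.0, 2.0] -0.0
```

>>> move_arm(
  increments=[
    {"xyz": [-23, 32, 0], "roll": 0.057, "grip": 100},
    {"xyz": [-21, 34, 0], "roll": 0, "grip": 100},
    {"xyz": [-21, 34, 0], "roll": 0, "grip": 100},
    {"xyz": [-22, 34, 0], "roll": 0, "grip": 100},
    {"xyz": [-21, 34, 0], "roll": 0, "grip": 100},
  ],
)

```text
time_s: 2.77
position: [0.5061, -0.1454, 0.2407]
tcp_rot: [[0.566, 0.824, 0.0], [0.824, -0.566, -0.0], [0.0, 0.0, -1.0]]
force: [0.9, -0.4, -0.1]
opening: 1.004
grasp_force: 0.0
```

>>> move_arm(
  increments=[
    {"xyz": [-22, 34, 0], "roll": 0, "grip": 100},
    {"xyz": [-22, 34, 0], "roll": 0, "grip": 100},
    {"xyz": [-15, 24, 0], "roll": 0, "grip": 100},
    {"xyz": [0, 0, 0], "roll": 0, "grip": 100},
  ],
)

```text
time_s: 3.1
position: [0.5509, -0.2506, 0.2406]
tcp_rot: [[0.569, 0.822, 0.004], [0.822, -0.569, -0.005], [-0.002, 0.006, -1.0]]
force: [0.7, -0.3, 0.3]
opening: 0.998
grasp_force: 0.0
```

```bash
python3 - <<'E'
from plan import *
np.set_printoptions(precision=3,suppress=True)
s=bot.read_state();print(s["time_s"],s["position"],s["force"])
p,d,K,W=shot("wrist","w1.png"); X=cloud(d,K,W); print(W[:3,3],W[:3,2])
n=(d>0)&(np.hypot(X[...,0]-.548,X[...,1]+.25)<.11)
for nm,m in(("grip",n&(X[...,2]>.14)&(X[...,2]<.16)&(p.max(-1)<110)),("sole",n&(abs(X[...,2]-.016)<.006)&(p.min(-1)>110))):
    g=X[m]
    if len(g)>9: print(nm,len(g),np.median(g,0),cv2.minAreaRect((g[:,:2]*1e3).astype(np.float32)))
rows([.548,-.25,.117],-34.8)
E
```

```text
3.1 [ 0.551 -0.251  0.241] [ 0.699 -0.281  0.325]
[ 0.596 -0.185  0.402] [-0.157 -0.238 -0.959]
grip 1196 [ 0.552 -0.248  0.15 ] ((551.47119140625, -249.80770874023438), (35.0975227355957, 23.448745727539062), 54.79179000854492)
sole 1019 [ 0.574 -0.217  0.015] ((567.9177856445312, -225.7372589111328), (69.6168212890625, 32.96880340576172), 54.714256286621094)
0 [-1.0, 0.0, 40.0] 0.003
1 [-1.0, 0.0, 40.0] -0.0
2 [-1.0, 1.0, 40.0] -0.0
3 [-0.0, -0.0, 3.0] -0.0
```

View pics/w1.png

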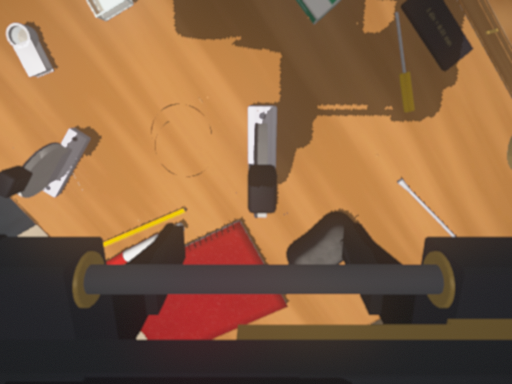

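The wrist picture shows the grip block at (262,190), centred between the fingers and aligned with them. I descend and close.

>>> move_arm(
  increments=[
    {"xyz": [0, 0, 35], "roll": 0, "grip": 100},
    {"xyz": [0, 0, 35], "roll": 0, "grip": 100},
    {"xyz": [0, 0, 30], "roll": 0, "grip": 100},
    {"xyz": [0, 0, 24], "roll": 0, "grip": 100},
    {"xyz": [0, 0, 0], "roll": 0, "grip": 100},
  ],
)

```text
time_s: 3.57
position: [0.5442, -0.2401, 0.1117]
tcp_rot: [[0.565, 0.825, -0.01], [0.825, -0.565, 0.007], [0.0, -0.012, -1.0]]
force: [-0.9, 1.0, -0.2]
opening: 1.0
grasp_force: 0.0
```

>>> move_arm(
  increments=[
    {"xyz": [0, 0, 0], "roll": 0, "grip": 0},
    {"xyz": [0, 0, 0], "roll": 0, "grip": 0},
    {"xyz": [0, 0, 0], "roll": 0, "grip": 0},
    {"xyz": [0, 0, 0], "roll": 0, "grip": 0},
    {"xyz": [0, 0, 0], "roll": 0, "grip": 0},
  ],
)

```text
time_s: 3.98
position: [0.5491, -0.2444, 0.1182]
tcp_rot: [[0.565, 0.825, 0.003], [0.825, -0.565, -0.002], [0.0, 0.003, -1.0]]
force: [1.1, 0.4, -0.2]
opening: 0.707
grasp_force: 0.0
```

>>> move_arm(
  increments=[
    {"xyz": [0, 0, 0], "roll": 0, "grip": 0},
    {"xyz": [0, 0, 0], "roll": 0, "grip": 0},
    {"xyz": [0, 0, 0], "roll": 0, "grip": 0},
  ],
)

```text
time_s: 4.23
position: [0.5483, -0.244, 0.1169]
tcp_rot: [[0.566, 0.825, 0.0], [0.825, -0.566, -0.0], [-0.0, 0.0, -1.0]]
force: [0.1, -0.3, 0.3]
opening: 0.479
grasp_force: 0.0
```

The settled pose is about 4 mm off centre, so I correct it while closing.

>>> move_arm(
  increments=[
    {"xyz": [-4, 4, 0], "roll": 0, "grip": 44},
    {"xyz": [0, 0, 0], "roll": 0, "grip": 0},
    {"xyz": [0, 0, 0], "roll": 0, "grip": 0},
    {"xyz": [0, 0, 0], "roll": 0, "grip": 0},
    {"xyz": [0, 0, 0], "roll": 0, "grip": 0},
  ],
)

```text
time_s: 4.65
position: [0.5493, -0.2496, 0.1164]
tcp_rot: [[0.566, 0.825, -0.0], [0.825, -0.566, 0.0], [0.0, -0.0, -1.0]]
force: [-0.3, -0.2, -0.3]
opening: 0.275
grasp_force: 29.9
```

>>> move_arm(
  increments=[
    {"xyz": [0, 0, 0], "roll": 0, "grip": 0},
    {"xyz": [0, 0, 0], "roll": 0, "grip": 0},
    {"xyz": [0, 0, 0], "roll": 0, "grip": 0},
    {"xyz": [0, 0, 0], "roll": 0, "grip": 0},
  ],
)

```text
time_s: 4.98
position: [0.5492, -0.2495, 0.1164]
tcp_rot: [[0.565, 0.825, -0.0], [0.825, -0.565, 0.0], [-0.0, -0.0, -1.0]]
force: [1.2, 0.2, -1.1]
opening: 0.273
grasp_force: 29.9
```

>>> move_arm(
  increments=[
    {"xyz": [0, 0, -8], "roll": 0, "grip": 0},
    {"xyz": [0, 0, -18], "roll": 0, "grip": 0},
    {"xyz": [0, 0, -28], "roll": 0, "grip": 0},
    {"xyz": [0, 0, -28], "roll": 0, "grip": 0},
    {"xyz": [0, 0, -18], "roll": 0, "grip": 0},
  ],
)

```text
time_s: 5.4
position: [0.5498, -0.2496, 0.2193]
tcp_rot: [[0.565, 0.825, 0.002], [0.825, -0.565, -0.001], [0.0, 0.002, -1.0]]
force: [0.6, -1.4, -2.0]
opening: 0.275
grasp_force: 29.9
```

```bash
python3 - <<'E'
from plan import *
s=bot.read_state();print(s["time_s"],s["position"],s["force"],s["moment"])
p=np.array([.5492,-.2495,.2164])
rows([.5146,.202,.2164],11,vmax=26,pos=p)
E
```

```text
5.4 [ 0.54976536 -0.2496097   0.21930888] [ 0.56299805 -1.38545789 -2.02138297] [-0.15531166  0.03781227 -0.01594945]
0 [20.0, -16.0, 0.0] -0.12
1 [22.0, -14.0, 0.0] -0.12
2 [24.0, -11.0, 0.0] -0.12
3 [25.0, -8.0, 0.0] -0.12
4 [25.0, -5.0, 0.0] -0.12
5 [26.0, -2.0, 0.0] -0.12
6 [26.0, 1.0, 0.0] -0.073
7 [26.0, 3.0, 0.0] 0.0
8 [26.0, 3.0, 0.0] 0.0
9 [26.0, 3.0, 0.0] 0.0
10 [26.0, 3.0, 0.0] 0.0
11 [26.0, 3.0, 0.0] 0.0
12 [26.0, 3.0, 0.0] 0.0
13 [26.0, 3.0, 0.0] 0.0
14 [26.0, 3.0, 0.0] 0.0
15 [26.0, 3.0, 0.0] 0.0
16 [26.0, 3.0, 0.0] 0.0
17 [9.0, 1.0, 0.0] 0.0
```

>>> move_arm(
  increments=[
    {"xyz": [10, -8, 0], "roll": 0, "grip": 0},
    {"xyz": [10, -8, 0], "roll": -0.12, "grip": 0},
    {"xyz": [22, -14, 0], "roll": -0.12, "grip": 0},
    {"xyz": [24, -11, 0], "roll": -0.12, "grip": 0},
    {"xyz": [25, -8, 0], "roll": -0.12, "grip": 0},
  ],
)

```text
time_s: 5.82
position: [0.5396, -0.1429, 0.215]
tcp_rot: [[0.116, 0.993, -0.004], [0.993, -0.116, 0.003], [0.002, -0.004, -1.0]]
force: [-0.2, 1.2, -2.5]
opening: 0.274
grasp_force: 29.9
```

>>> move_arm(
  increments=[
    {"xyz": [25, -5, 0], "roll": -0.12, "grip": 0},
    {"xyz": [26, -2, 0], "roll": -0.12, "grip": 0},
    {"xyz": [26, 1, 0], "roll": -0.073, "grip": 0},
    {"xyz": [26, 3, 0], "roll": 0, "grip": 0},
    {"xyz": [26, 3, 0], "roll": 0, "grip": 0},
  ],
)

```text
time_s: 6.23
position: [0.5292, -0.0133, 0.2151]
tcp_rot: [[-0.191, 0.982, -0.004], [0.982, 0.191, 0.001], [0.002, -0.003, -1.0]]
force: [0.3, -0.9, -2.6]
opening: 0.275
grasp_force: 29.9
```

>>> move_arm(
  increments=[
    {"xyz": [26, 3, 0], "roll": 0, "grip": 0},
    {"xyz": [26, 3, 0], "roll": 0, "grip": 0},
    {"xyz": [26, 3, 0], "roll": 0, "grip": 0},
    {"xyz": [26, 3, 0], "roll": 0, "grip": 0},
    {"xyz": [26, 3, 0], "roll": 0, "grip": 0},
  ],
)

```text
time_s: 6.65
position: [0.5189, 0.1167, 0.2151]
tcp_rot: [[-0.191, 0.982, -0.004], [0.982, 0.191, 0.0], [0.001, -0.004, -1.0]]
force: [-0.0, 0.9, -2.4]
opening: 0.272
grasp_force: 29.9
```

>>> move_arm(
  increments=[
    {"xyz": [25, 3, 0], "roll": 0, "grip": 0},
    {"xyz": [20, 2, 0], "roll": 0, "grip": 0},
    {"xyz": [12, 1, 0], "roll": 0, "grip": 0},
    {"xyz": [4, 1, 0], "roll": 0, "grip": 0},
    {"xyz": [0, 0, 0], "roll": 0, "grip": 0},
  ],
)

```text
time_s: 7.07
position: [0.5156, 0.1766, 0.2158]
tcp_rot: [[-0.193, 0.981, -0.002], [0.981, 0.193, -0.0], [-0.0, -0.002, -1.0]]
force: [0.3, 0.8, -2.4]
opening: 0.274
grasp_force: 29.9
```

>>> move_arm(
  increments=[
    {"xyz": [0, 0, 0], "roll": 0, "grip": 0},
    {"xyz": [0, 0, 0], "roll": 0, "grip": 0},
    {"xyz": [0, 0, 0], "roll": 0, "grip": 0},
  ],
)

```text
time_s: 7.32
position: [0.5168, 0.1747, 0.2165]
tcp_rot: [[-0.189, 0.982, -0.0], [0.982, 0.189, -0.0], [-0.0, -0.0, -1.0]]
force: [1.2, -0.9, -2.9]
opening: 0.271
grasp_force: 29.9
```

```bash
cat > look.py <<'E'
from h import *
np.set_printoptions(precision=3,suppress=True)
def look(fn,full=False):
    s=bot.read_state(); P=np.array(s["position"]); R=np.array(s["tcp_rot"])
    print(s["time_s"],P,"yaw",np.degrees(np.arctan2(R[1,1],R[0,1])).round(1),"F",s["force"],"M",s["moment"],s["grasp_force"],s["opening"])
    xc=R[:,1]; yc=R[:,0]
    p,d,K,W=shot("scene"); X=cloud(d,K,W); q=X-P
    a=q@yc; b=q@xc; z=X[...,2]
    # sole: low part, in band around the tool plane, bright
    m=(d>0)&(abs(b)<.03)&(abs(a)<.11)&(z<P[2]-.055)&(z>P[2]-.17)&(p.min(-1)>140)
    u,v=pix(P-[0,0,.06],K,W).astype(int); k=70
    cr=p[max(0,v-k):v+k,max(0,u-k):u+k]; cv2.imwrite("pics/"+fn,cv2.resize(cr,None,fx=4,fy=4,interpolation=3)[:,:,::-1])
    return p,d,K,W,X,a,b,z,P,R
E
python3 - <<'E'
from look import *
p,d,K,W,X,a,b,z,P,R=look("l1.png")
n=(d>0)&(abs(b)<.03)&(abs(a)<.09)
for lo in np.arange(-.09,.09,.02):
    c=n&(a>lo)&(a<lo+.02)&(z>.03); q=X[c]; print(round(lo,2),len(q),(z[c].min() if len(q) else 0),b[c].min() if len(q) else 0)
for l in("pointer","index_tab","pointer_tip","tab_mid","stand","sole_mid"):
    for r in bot.spot_in(l,"scene"):
        Q=(W@np.append(r["at"],1))[:3]; print(l,round(r["conf"],2),Q,pix(Q,K,W).round())
E
```

```text
7.3167 [0.517 0.175 0.216] yaw 10.9 F [ 1.181 -0.85  -2.939] M [-0.043  0.078  0.018] 29.898832524195313 0.2705728633084731
-0.09 0 0 0
-0.07 509 0.10313643049804644 -0.029997826870324228
-0.05 1034 0.10240795202418984 -0.029998460565772357
-0.03 1486 0.10155410297877843 -0.029977830544101615
-0.01 360 0.1026930160680104 -0.02997384660998865
0.01 492 0.031357251550408916 -0.0299640845283235
0.03 232 0.03636743937388087 -0.028802712174639037
0.05 61 0.10357488913079527 -0.017388844939233657
0.07 0 0 0
pointer 0.57 [0.505 0.169 0.179] [181. 154.]
pointer 0.28 [ 0.521 -0.007  0.01 ] [253. 220.]
pointer_tip 0.39 [0.504 0.171 0.182] [180. 153.]
stand 0.67 [0.383 0.271 0.013] [129. 218.]
stand 0.58 [0.504 0.193 0.017] [182. 194.]
sole_mid 0.94 [ 0.332 -0.122  0.008] [260. 308.]
sole_mid 0.55 [ 0.601 -0.002  0.008] [265. 197.]
sole_mid 0.27 [0.511 0.161 0.148] [187. 163.]
```

View pics/l1.png

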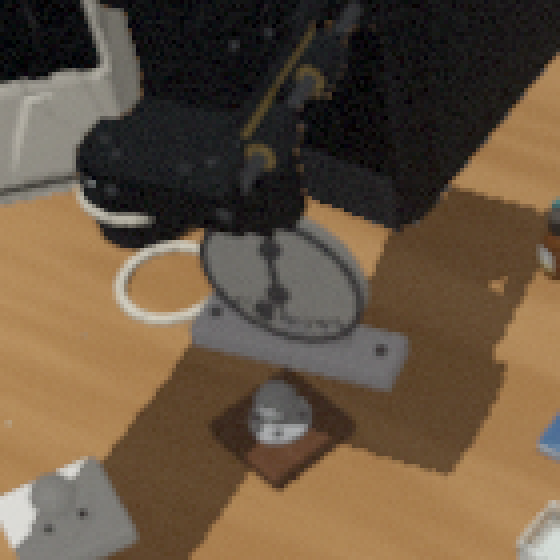

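The crop shows the clinometer hanging level above the stand. The pivot is at (270,250), the pointer tip near (278,297), the tab at (265,310) and the stud head at (280,398). I go over the stud, then down.

>>> move_arm(
  increments=[
    {"xyz": [7, 1, 0], "roll": 0, "grip": 0},
    {"xyz": [13, 1, 5], "roll": 0, "grip": 0},
    {"xyz": [7, 1, 14], "roll": 0, "grip": 0},
    {"xyz": [0, 0, 14], "roll": 0, "grip": 0},
    {"xyz": [0, 0, 9], "roll": 0, "grip": 0},
  ],
)

```text
time_s: 8.08
position: [0.5134, 0.2044, 0.1731]
tcp_rot: [[-0.192, 0.981, -0.002], [0.981, 0.192, 0.0], [0.0, -0.002, -1.0]]
force: [0.4, -0.8, -2.7]
opening: 0.275
grasp_force: 29.9
```

>>> move_arm(
  increments=[
    {"xyz": [0, 0, 2], "roll": 0, "grip": 0},
    {"xyz": [0, 0, 0], "roll": 0, "grip": 0},
    {"xyz": [0, 0, 0], "roll": 0, "grip": 0},
    {"xyz": [0, 0, 0], "roll": 0, "grip": 0},
    {"xyz": [0, 0, 0], "roll": 0, "grip": 0},
  ],
)

```text
time_s: 8.5
position: [0.515, 0.2029, 0.1733]
tcp_rot: [[-0.191, 0.982, 0.002], [0.982, 0.191, 0.0], [0.0, 0.002, -1.0]]
force: [0.1, -0.3, -2.8]
opening: 0.273
grasp_force: 29.9
```

```bash
python3 - <<'E'
from look import *
p,d,K,W,X,a,b,z,P,R=look("l2.png")
p,d,K,W=shot("top"); X=cloud(d,K,W)
n=(d>0)&(np.hypot(X[...,0]-P[0],X[...,1]-P[1])<.065)&(X[...,2]>.01)&(X[...,2]<.022)
q=X[n]; print(len(q), cv2.minAreaRect((q[:,:2]*1e3).astype(np.float32)) if len(q)>9 else 0)
E
```

```text
8.5 [0.515 0.203 0.173] yaw 11.0 F [ 0.073 -0.296 -2.779] M [-0.036  0.023 -0.028] 29.898689961992204 0.27281615764592493
162 ((514.4072875976562, 195.4480743408203), (82.47212982177734, 52.89181137084961), 0.058539070188999176)
```

View pics/l2.png

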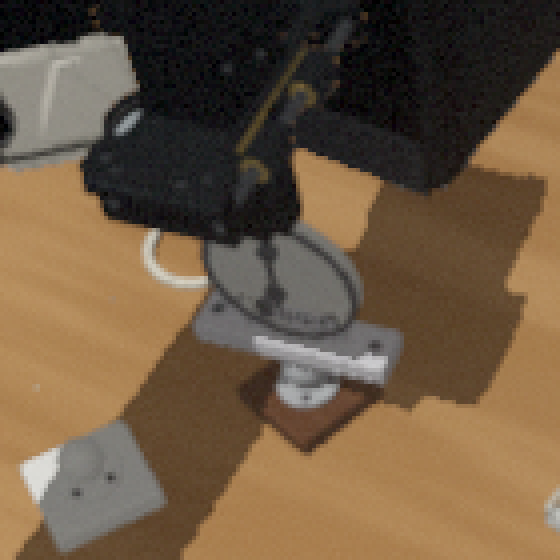

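The crop shows the sole level above the stud, which is at (305,385). I lower onto it while watching the force.

>>> move_arm(
  increments=[
    {"xyz": [0, 0, 2], "roll": 0, "grip": 0},
    {"xyz": [0, 0, 2], "roll": 0, "grip": 0},
    {"xyz": [0, 0, 1], "roll": 0, "grip": 0},
    {"xyz": [0, 0, 0], "roll": 0, "grip": 0},
  ],
)

```text
time_s: 8.93
position: [0.5141, 0.2028, 0.1672]
tcp_rot: [[-0.191, 0.982, -0.001], [0.982, 0.191, -0.0], [0.0, -0.001, -1.0]]
force: [-0.3, -0.3, -3.3]
opening: 0.278
grasp_force: 29.9
```

>>> move_arm(
  increments=[
    {"xyz": [0, 0, 1], "roll": 0, "grip": 0},
    {"xyz": [0, 0, 0], "roll": 0, "grip": 0},
    {"xyz": [0, 0, 1], "roll": 0, "grip": 0},
    {"xyz": [0, 0, 0], "roll": 0, "grip": 0},
  ],
)

```text
time_s: 9.27
position: [0.5145, 0.2029, 0.166]
tcp_rot: [[-0.191, 0.982, 0.0], [0.982, 0.191, 0.0], [-0.0, 0.0, -1.0]]
force: [0.2, -0.5, 1.0]
opening: 0.273
grasp_force: 29.9
```

>>> move_arm(
  increments=[
    {"xyz": [0, 0, 1], "roll": 0, "grip": 0},
    {"xyz": [0, 0, 0], "roll": 0, "grip": 0},
    {"xyz": [0, 0, 0], "roll": 0, "grip": 0},
    {"xyz": [0, 0, 0], "roll": 0, "grip": 0},
  ],
)

```text
time_s: 9.6
position: [0.5148, 0.203, 0.1659]
tcp_rot: [[-0.191, 0.982, 0.001], [0.982, 0.191, 0.0], [-0.0, 0.001, -1.0]]
force: [-2.7, -0.5, 6.9]
opening: 0.27
grasp_force: 29.9
```

>>> move_arm(
  increments=[
    {"xyz": [2, 0, 0], "roll": 0, "grip": 0},
    {"xyz": [4, 0, 0], "roll": 0, "grip": 0},
    {"xyz": [4, 0, 0.3], "roll": 0, "grip": 0},
    {"xyz": [2, 0, 0.2], "roll": 0, "grip": 0},
    {"xyz": [0, 0, 0], "roll": 0, "grip": 0},
  ],
)

```text
time_s: 10.02
position: [0.5129, 0.2149, 0.1651]
tcp_rot: [[-0.192, 0.981, 0.002], [0.981, 0.192, -0.0], [-0.001, 0.002, -1.0]]
force: [-0.8, -1.5, 6.0]
opening: 0.276
grasp_force: 30.0
```

```bash
cat > tilt.py <<'E'
from look import *
def tilt(fn):
    p,d,K,W,X,a,b,z,P,R=look(fn)
    m=(d>0)&(b>-.022)&(b<-.008)&(abs(a)<.12)&(z>.03)&(z<.1)
    A,Z=a[m],z[m]; A0,Z0=A,Z
    # RANSAC-free: robust line on sole top (flat face)
    best=None
    for t in np.linspace(-.5,.5,201):
        for c in [np.round(Z0+np.tan(t)*A0,3)]:
            v,k=np.unique(c,return_counts=True); i=k.argmax()
            if best is None or k[i]>best[0]: best=(k[i],t,v[i])
    k,t,c=best; w=abs(Z0+np.tan(t)*A0-c)<.003
    l=np.polyfit(A0[w],Z0[w],1); t=-np.arctan(l[0])
    print("tilt",round(t,3),"n",w.sum(),"a-range",A0[w].min(),A0[w].max(),"top z at a=0",l[1])
    return p,d,K,W,X,P,R,t
E
python3 - <<'E'
from tilt import *
tilt("l3.png")
E
```

```text
10.0167 [0.513 0.215 0.165] yaw 11.1 F [-0.805 -1.454  5.96 ] M [-0.622  0.247 -0.014] 30.002007130533457 0.2760404577580617
tilt 0.096 n 169 a-range -0.07832676116461837 0.05175217999286857 top z at a=0 0.06493452344444456
```

It pivots in the grip as intended. I continue to about 0.2 rad.

>>> move_arm(
  increments=[
    {"xyz": [4, 0, 0.4], "roll": 0, "grip": 0},
    {"xyz": [5, 0, 0.6], "roll": 0, "grip": 0},
    {"xyz": [5, 0, 0.8], "roll": 0, "grip": 0},
    {"xyz": [4, 0, 0.7], "roll": 0, "grip": 0},
    {"xyz": [0, 0, 0], "roll": 0, "grip": 0},
  ],
)

```text
time_s: 10.48
position: [0.5092, 0.2333, 0.1619]
tcp_rot: [[-0.192, 0.981, 0.002], [0.981, 0.192, 0.001], [0.0, 0.002, -1.0]]
force: [-0.0, -0.3, 6.4]
opening: 0.267
grasp_force: 30.0
```

```bash
python3 - <<'E'
from tilt import *
p,d,K,W,X,P,R,t=tilt("l4.png")
for l in("pointer","index_tab"):
    for r in bot.spot_in(l,"scene"):
        Q=(W@np.append(r["at"],1))[:3]; print(l,round(r["conf"],2),Q,pix(Q,K,W).round())
u,v=pix(P-[0,0,.06],K,W).astype(int); cv2.imwrite("pics/l4c.png",cv2.resize(p[v-30:v+45,u-40:u+45],None,fx=8,fy=8,interpolation=2)[:,:,::-1])
E
```

```text
10.4833 [0.509 0.233 0.162] yaw 11.0 F [-0.008 -0.299  6.357] M [-0.431  0.088 -0.011] 30.000448983628303 0.26703051316933796
tilt 0.229 n 147 a-range -0.09447461739786968 0.03199703463249728 top z at a=0 0.059342207660987564
pointer 0.52 [ 0.705 -0.108  0.028] [318. 180.]
```

View pics/l4c.png

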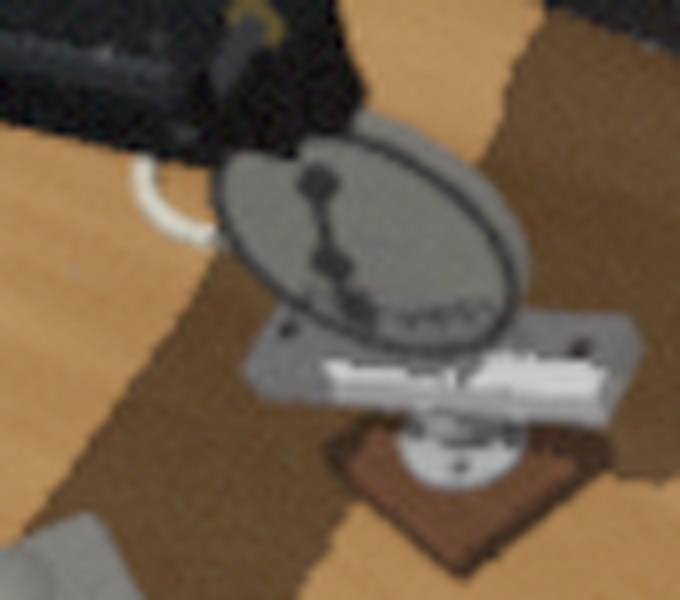

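The crop shows the pivot at (318,183), the bob at (332,262) and a dark blob (tab, perhaps with the tip) at (355,302). I intersect these rays with the dial plane and find the tab numerically.

```bash
cat > rect.py <<'E'
from tilt import *
def rect(p,K,W,P,R,off=-.008,s=6,w=70):
    xc,yc=R[:,1],R[:,0]; O=P+xc*off
    # rectified image: right = -yc (as seen from front y is left), down = -z ; covers a in [-w,w] mm about P, z from P.z+5 to P.z-115
    c=[(-w,5),(w,5),(w,-115),(-w,-115)]
    src=np.float32([pix(O+yc*(-i*1e-3)+np.array([0,0,j*1e-3]),K,W) for i,j in c])
    dst=np.float32([[(i+w)*s,(5-j)*s] for i,j in c])
    H=cv2.getPerspectiveTransform(src,dst)
    return cv2.warpPerspective(p,H,(2*w*s,120*s),flags=cv2.INTER_CUBIC),H
E
python3 - <<'E'
from rect import *
p,d,K,W,X,P,R,t=tilt("l5.png")
im,H=rect(p,K,W,P,R,s=5); cv2.imwrite("pics/r5.png",im[:,:,::-1])
u,v=pix(P-[0,0,.06],K,W).astype(int); u0,v0=u-40,v-30
px=np.float32([[[318/8+u0,183/8+v0]],[[332/8+u0,262/8+v0]],[[355/8+u0,302/8+v0]]])
q=cv2.perspectiveTransform(px,H)[:,0]/5; print(q)
for i in(1,2):
    e=q[i]-q[0]; print("dist mm",np.linalg.norm(e),"ang from vertical, + towards +y",np.arctan2(-e[0],e[1]))
E
```

```text
10.6333 [0.509 0.233 0.162] yaw 11.0 F [-0.289  0.861  5.857] M [-0.242  0.034 -0.068] 30.000072601251304 0.27878866740719516
tilt 0.237 n 145 a-range -0.0927181789191341 0.03236570358376059 top z at a=0 0.05895306984372226
[[78.421 28.152]
 [75.682 64.436]
 [80.024 81.864]]
dist mm 36.387627 ang from vertical, + towards +y 0.075341746
dist mm 53.735752 ang from vertical, + towards +y -0.029850302
```

View pics/r5.png

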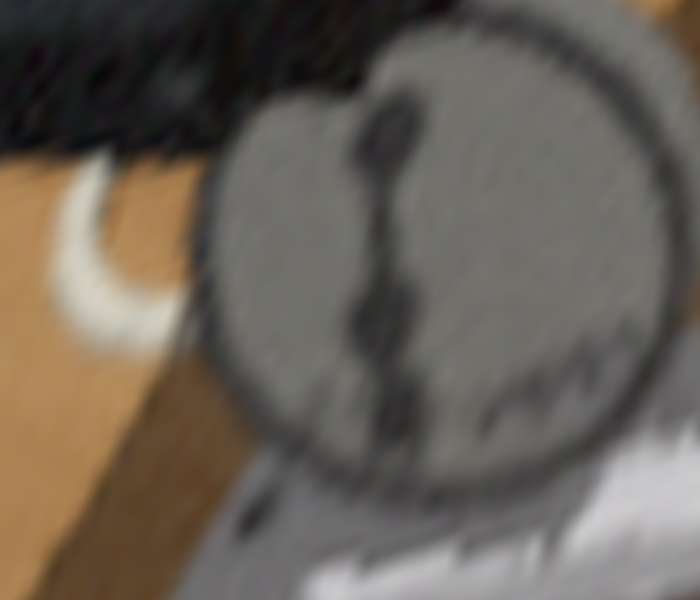

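In the rectified view the hub is at (388,135), the bob at (382,320) and the tab at (398,410). The pointer stands about 4 mm in front of the tab plane, judging by the hub's parallax. With that correction the tip lies within about 1.5 mm of the tab's middle, at a tilt of about 0.24 rad, against a 5 mm tolerance. The sole middle works out at (.515,.202,.049), on the stud. I hold, re-check and hand in.

>>> move_arm(
  increments=[
    {"xyz": [0, 0, 0], "roll": 0, "grip": 0},
    {"xyz": [0, 0, 0], "roll": 0, "grip": 0},
    {"xyz": [0, 0, 0], "roll": 0, "grip": 0},
    {"xyz": [0, 0, 0], "roll": 0, "grip": 0},
    {"xyz": [0, 0, 0], "roll": 0, "grip": 0},
  ],
)

```text
time_s: 11.1
position: [0.5092, 0.233, 0.162]
tcp_rot: [[-0.191, 0.982, 0.001], [0.982, 0.191, 0.001], [0.001, 0.002, -1.0]]
force: [-0.4, -0.1, 4.6]
opening: 0.274
grasp_force: 30.0
```

>>> move_arm(
  increments=[
    {"xyz": [0, 0, 0], "roll": 0, "grip": 0},
    {"xyz": [0, 0, 0], "roll": 0, "grip": 0},
    {"xyz": [0, 0, 0], "roll": 0, "grip": 0},
    {"xyz": [0, 0, 0], "roll": 0, "grip": 0},
    {"xyz": [0, 0, 0], "roll": 0, "grip": 0},
  ],
)

```text
time_s: 11.52
position: [0.5092, 0.2331, 0.162]
tcp_rot: [[-0.191, 0.982, 0.001], [0.982, 0.191, 0.001], [0.001, 0.002, -1.0]]
force: [-0.6, -0.1, 5.4]
opening: 0.27
grasp_force: 30.0
```

```bash
python3 - <<'E'
from rect import *
p,d,K,W,X,P,R,t=tilt("l6.png")
# average several frames for a sharper look
im=np.mean([shot("scene")[0] for _ in range(6)],0).astype(np.uint8)
r,H=rect(im,K,W,P,R,off=-.006,s=7,w=50); G=np.array([50*7,(5-19)*7.]); n=np.array([-np.sin(t),-np.cos(t)])
pv=np.array([350+40*7*np.sin(t),(5-19)*7+40*7*np.cos(t)])
for ang,c in((0,(255,0,0)),(-.09,(0,0,255)),(.09,(0,255,0))):  # true tip range in tab plane
    e=pv+56*7*np.array([-np.sin(ang),np.cos(ang)]); cv2.circle(r,tuple(int(x) for x in e),4,c,-1)
cv2.circle(r,tuple(int(x) for x in pv),4,(255,0,255),-1); cv2.imwrite("pics/r6.png",r[:680,:,::-1])
E
```

```text
11.5167 [0.509 0.233 0.162] yaw 11.0 F [-0.561 -0.06   5.426] M [-0.266  0.096 -0.032] 30.000180773204193 0.2703607662121721
tilt 0.234 n 147 a-range -0.09250210662405081 0.03236161666681289 top z at a=0 0.05925949705534263
```

View pics/r6.png

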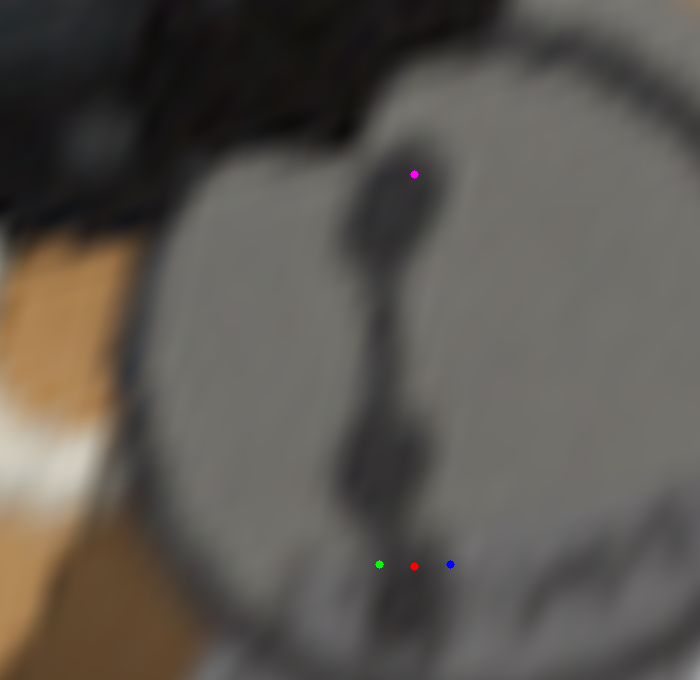

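The averaged view shows the tab spanning x from about 370 to 445, centred near 408. The predicted tip is at x = 414, which is about 1 mm off, so I hand it in.

```bash
python3 -c "
from rig import bot
print(bot.hand_in())"
```

```text
the job is handed in; nothing more can be done
None
```

I handed the job in with the larger clinometer still held by its grip, sole on the brown stand's stud and tilted about 0.24 rad; the pointer tip is about 1 mm from the tab's middle by camera measurement, at about 11.9 s, and no verdict was returned.

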